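# Tip the vial rack onto its base and push it home at the autosampler

### The job

The square vial rack was left standing on its edge in front of the autosampler. Without ever lifting it, first push it over, away from the robot, so that it lies flat on the bench with its holes facing up, and only then slide it, by pushing, along the bench until its leading side is flush against the autosampler's loading step. Leave the wedge-shaped rack standing and everything else where it is.

Things in the scene. Friction and masses are not known exactly. Their poses are not given: they have to be found in the camera images.
- autosampler: White autosampler, round grey carousel, fixed. Along its foot, towards the robot, runs a low aluminium loading step 420 mm wide, 30 high, 55 deep, with a flat upright front face. Origin: middle of that face at bench level; +x into the machine (square to the face), y along it, z up. Behind the step the machine is 60 mm high, carousel and head up to 165.
- vial_rack: Square solid white block 100 x 100 x 40 mm, 0.2 kg, 25 small holes in one large face. Starts on a narrow edge, holes to the robot, base to the step, square to it within 12 degrees, 100 mm tall. Origin: middle of that edge; z up to the opposite edge, y along the width, -x out of the holes (face x = -20 mm), +x out of the base (x = +20). Lying right, +x is down, z to the step, 40 mm high.
- rack_centre (a point): Middle of the square vial rack's block: 50 mm above the bench when it stands on its edge, 20 mm when it lies flat. Axes as vial_rack. It starts far enough from the step (its base face 130 to 190 mm) to lie flat short of it.
- rack_edge_left (a point): Point on the square vial rack, 5 mm from one end of the edge that goes first against the step: at x = +20, y = +45, z = +100 mm in the rack's own frame (bottom of the leading side once it lies flat).
- rack_edge_right (a point): The like point near the other end of that edge: x = +20, y = -45, z = +100 mm in the rack's own frame.
- wedge_rack: Wedge-shaped carousel segment of the same white plastic, to be left alone: 40 mm thick, 100 mm tall, 100 mm wide at its foot narrowing to 56 mm at its top. It stands upright on its broad end beside the square rack, about 200 mm from it centre to centre, on either side. Origin: middle of its underside; z up.
- vial0: Small glass vial, 23 mm across, 46 mm tall, standing just in front of the step, midway between the two racks' lanes. Leave it alone. Origin: middle of its underside.
- vial1: Small glass vial, 23 mm across, 46 mm tall, near the left end of the step. Leave it alone. Origin: middle of its underside.
- vial2: Small glass vial, 23 mm across, 46 mm tall, on the robot's side of the two racks, midway between them. Leave it alone. Origin: middle of its underside.
- bottle: Amber bottle, 60 mm across, 130 mm tall, to the left of the racks. Leave it alone. Origin: middle of its underside.
- jar: White jar, 60 mm across, 80 mm tall, to the right of the racks. Leave it alone. Origin: middle of its underside.
- beaker: Glass beaker, 68 mm across, 85 mm tall, left and nearer the robot. Leave it alone. Origin: middle of its underside.
- tip_box: White box of pipette tips, 120 x 80 x 55 mm, right and nearer the robot. Leave it alone. Origin: middle of its underside.

How it is judged:
By the outcome, as a careful person would: the job done as asked, in the order asked, and still so for the second after the job is handed in, with the robot touching nothing.
It also fails if it takes over 58 s, if anything falls off the work surface, if the arm or the gripper's body presses on something with over 40 N, if the wrist force passes 120 N, or if a joint passes its speed limit or range.

### The arm

A 6-joint arm with a two-finger parallel gripper is mounted at the origin on the work surface. World frame = base frame: x ahead of the robot, y to its left, z up, the work surface at z = 0. Lengths are in mm, angles in rad, forces in N, time in s.
With the tool pointing down it reaches from about 275 to 850 mm from the base axis. Payload 5.2 kg.
Tool frame: the origin (TCP) lies midway between the tips of the shut fingers; the grasp point (between the pads) lies 19 mm behind it; z points along the fingers, y is the direction in which the jaws open and shut (so a half turn about z gives the same grasp; the last joint's range is limited). The gripper opens to 85 mm and grips with 20 to 120 N. Pads are 22 mm wide; open, the fingers measure 114 mm over their backs; the gripper's body (76 mm by 85 mm) begins 54 mm behind the grasp point. The pads swing forward as they close: fully open they stand 13 mm farther back than shut.
Start: joints at [1.049, 0.259, 1.535, -0, 1.348, -0.203], TCP at [172.363, 522.299, 231.31] pointing down, gripper open.
Joint ranges: [-3.14, 3.14], [-0.91, 2.08], [0.19, 2.58], [-1.22, 4.36], [0.22, 2.71], [-3.12, 3.12]. Speed limits (rad/s): [2.57, 2.57, 3.14, 3.14, 3.14, 3.14].

### API

Orientations are given as a unit quaternion [x, y, z, w].
In Python, from bench import r gives the robot as it stands.
- The arm moves only by the tool carry_out, never from a script. Its argument "plan" is a list of rows, each a list of 3 entries, a list of its own where there are three numbers: the shift along the world's x, y, z in mm, then the turn, a rotation vector about the world's x, y, z in rad, then the opening, from 0 (shut) to 1 (fully open). A call has 1 to 20 rows; each row shifts and turns the pose as measured when the row begins; what a row does not reach is not made up. A row lasts 1/12 s, in which the tool goes at most 41.7 mm and 7.16 degrees, less where a joint would pass 70% of its speed; a pose out of reach is approached as far as the arm can. A call with a gripper value outside its range is refused whole. The fingers move at their own pace and stop on an object; the grip force is fixed at half the most. Time passes only in rows, so rows that do not move let the fingers close. It gives the time, the measured TCP pose, the force and the opening at its end, in the units of the state.
- r.observe(): the state, without advancing time (a new reading comes with each control period).
- r.read_camera(name): name is "scene" or "top" or "wrist"; returns a dict with "pixels" (420x560x3 uint8, red, green, blue), "range_z" (420x560 float32, mm along the optical axis (not along the pixel's ray), 0 where there is no reading), "fov_y" (degrees; the focal length in pixels is half the picture's height over the tangent of half this angle, whatever the lens; pixels are square), "cx", "cy" (the principal point, pixels), "cam_to_world" (4x4, takes a point from camera to world coordinates); the wrist camera has in their place "tool_from_camera" (4x4, takes a point from camera to tool coordinates, whose origin is the TCP and whose axes are the flange's). Camera axes: x right, y down, z forward; pixel columns grow to the right and rows downward; lengths in mm; the calibration is good to about 2 mm. A picture is of the moment at which its call begins: read the wrist's pose just before it.
- r.finish_job(): hands the job in, once; it reports no verdict.
The state is a dict: "clock": time; "joints": joint angles; "qvel": joint speeds; "tau": joint torques, N m; "tool_pos": TCP position; "tool_rot": TCP orientation; "wrist_force": force on the tool from outside, world axes, zero at the start; "moment": the same for the moment, N m; "gripper_width": finger opening in mm.
Only numpy, scipy, OpenCV 4.12 (cv2) and the standard library are available. Lean on these libraries where they do the work, as an engineer would, in place of code of your own. Each camera call takes 0.05 s, during which the arm holds its last target.

## Working session

There is one attempt and no reset: what is moved stays moved. The work goes in short steps, Python scripts to look and compute and a tool call to move; the robot and the scene stay as the last step left them, time stands still between calls to the robot, and variables do not carry over. Pictures are saved under pics/ and viewed, and the job is handed in when it is done.

Besides the shell and the picture viewer there is one more tool, called after ">>>" by a JSON object that holds its "op" and its "data". carry_out: Moves the arm, as the interface text tells. Its arguments: {"type":"object","properties":{"plan":{"type":"array","items":{"type":"array"}}},"required":["plan"]}

```bash
mkdir -p pics; cat > h.py <<'E'
import numpy as np,cv2
from bench import r
def save(c,name): cv2.imwrite('pics/'+name,cv2.cvtColor(c['pixels'],cv2.COLOR_RGB2BGR))
def cloud(c,T=None):
    T=c['cam_to_world'] if T is None else T
    z=c['range_z'].astype(float);h,w=z.shape
    f=h/2/np.tan(np.radians(c['fov_y'])/2)
    u,v=np.meshgrid(np.arange(w),np.arange(h))
    P=np.stack([(u-c['cx'])/f*z,(v-c['cy'])/f*z,z,np.ones_like(z)],-1)@np.array(T).T
    P=P[...,:3];P[z==0]=np.nan
    return P
E
python3 - <<'E'
from h import *
print(r.observe())
for n in('scene','top'):
    c=r.read_camera(n);save(c,n+'0.png');np.savez('/tmp/'+n+'0.npz',**c)
    print(n,c['fov_y'],c['cx'],c['cy'],np.round(c['cam_to_world'],3).tolist())
E
```

```text
{'clock': 0.0, 'joints': array([ 1.04921431e+00,  2.59352870e-01,  1.53610176e+00,  1.51047413e-05,
        1.34800735e+00, -2.02780291e-01]), 'qvel': array([ 8.00682568e-05,  1.25827027e-03, -4.85418903e-04, -1.03757085e-03,
       -3.44934138e-04,  6.73249203e-04]), 'tau': array([-1.51268217e-03, -4.46045959e+01, -2.90564704e+01, -6.20435949e-04,
        1.20976480e-02,  2.29144609e-05]), 'tool_pos': array([172.07473086, 521.82288832, 230.46189535]), 'tool_rot': array([ 1.58728281e-01,  9.87321862e-01, -8.71418518e-04, -3.38051225e-04]), 'wrist_force': array([-0.34928328,  0.08839993, -0.42644752]), 'moment': array([-0.00210736,  0.01928305,  0.05552451]), 'gripper_width': 85.52495885611978}
scene 44.644224335750565 276.2666720290317 211.63578599992812 [[-0.804, 0.406, -0.435, 1016.476], [0.595, 0.549, -0.587, 667.202], [0.001, -0.731, -0.683, 874.264], [0.0, 0.0, 0.0, 1.0]]
top 47.745039919743434 280.28152356512834 201.18759784853577 [[-0.015, -0.992, 0.128, 366.693], [-1.0, 0.017, 0.02, -3.11], [-0.022, -0.127, -0.992, 1306.932], [0.0, 0.0, 0.0, 1.0]]
```

View pics/scene0.png

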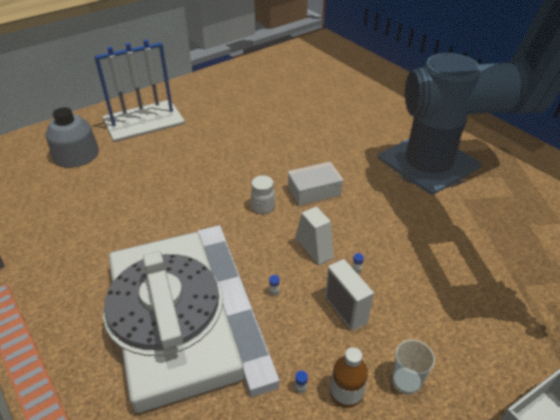

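View pics/top0.png

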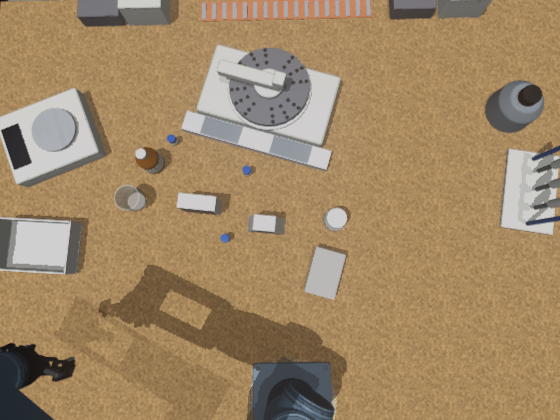

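The scene view shows the square rack at about (350,295) and the wedge at (315,235). In the top view the square rack is at (198,203), the wedge at (265,224), and the step runs from (185,130) to (328,160). Next I measure these.

```bash
python3 - <<'E'
from h import *
t=dict(np.load('/tmp/top0.npz'));s=dict(np.load('/tmp/scene0.npz'))
Pt=cloud(t);Ps=cloud(s)
im=cv2.cvtColor(t['pixels'],cv2.COLOR_RGB2BGR)
cv2.imwrite('pics/topcrop.png',cv2.resize(im[90:300,100:360],None,fx=3,fy=2.8))
im=cv2.cvtColor(s['pixels'],cv2.COLOR_RGB2BGR)
cv2.imwrite('pics/scrop.png',cv2.resize(im[200:400,180:440],None,fx=3,fy=3))
def rect(P,u0,u1,v0,v1,zl,zh,n):
    Q=P[v0:v1,u0:u1].reshape(-1,3);Q=Q[(Q[:,2]>zl)&(Q[:,2]<zh)]
    b=cv2.minAreaRect(Q[:,:2].astype(np.float32));print(n,len(Q),np.round(b[0],1),np.round(b[1],1),round(b[2],2),'z',np.median(Q[:,2]));print(np.round(cv2.boxPoints(b)).tolist())
rect(Pt,170,225,185,220,90,115,'rack top')
rect(Ps,315,385,250,335,90,115,'rack s')
rect(Pt,245,290,205,240,85,115,'wedge')
rect(Ps,290,340,200,270,90,115,'wedge s')
rect(Pt,180,335,110,170,24,36,'step')
rect(Ps,190,285,220,395,24,36,'step s')
for n,u,v in(('vial0',247,170),('vial1',171,139),('vial2',225,238),('bottle',145,155),('beaker',130,197),('jar',337,219),('tip',325,272),('bench',220,180)):
    q=Pt[v-2:v+3,u-2:u+3].reshape(-1,3);print(n,np.round(np.nanmedian(q,0)))
E
```

```text
rack top 618 [523.7 237.5] [100.   41.1] 83.46 z 100.844698299514
[[498.0, 190.0], [538.0, 186.0], [550.0, 285.0], [509.0, 290.0]]
rack s 974 [522.3 240.8] [102.1  42.7] 83.1 z 100.19345359477546
[[495.0, 193.0], [537.0, 188.0], [550.0, 289.0], [507.0, 294.0]]
wedge 392 [466.7  64. ] [63.6 40.8] 85.15 z 100.20494620722445
[[444.0, 34.0], [484.0, 31.0], [490.0, 94.0], [449.0, 97.0]]
wedge s 517 [485.3 124.1] [187.5  50.9] 70.45 z 100.12953409882516
[[430.0, 44.0], [478.0, 27.0], [541.0, 204.0], [493.0, 221.0]]
step 2976 [722.4  83.4] [421.  103.8] 74.31 z 30.945837864247437
[[615.0, -105.0], [715.0, -133.0], [829.0, 272.0], [729.0, 300.0]]
step s 4512 [692.4  95.3] [420.1 175.3] 57.83 z 30.717426062257175
[[506.0, -36.0], [655.0, -129.0], [878.0, 226.0], [730.0, 320.0]]
vial0 [615. 111.  48.]
vial1 [706. 320.  47.]
vial2 [433. 171.  46.]
bottle [644. 365. 129.]
beaker [553. 443.   6.]
jar [ 476. -124.   81.]
tip [340. -91.  56.]
bench [598. 191.   1.]
```

View pics/topcrop.png

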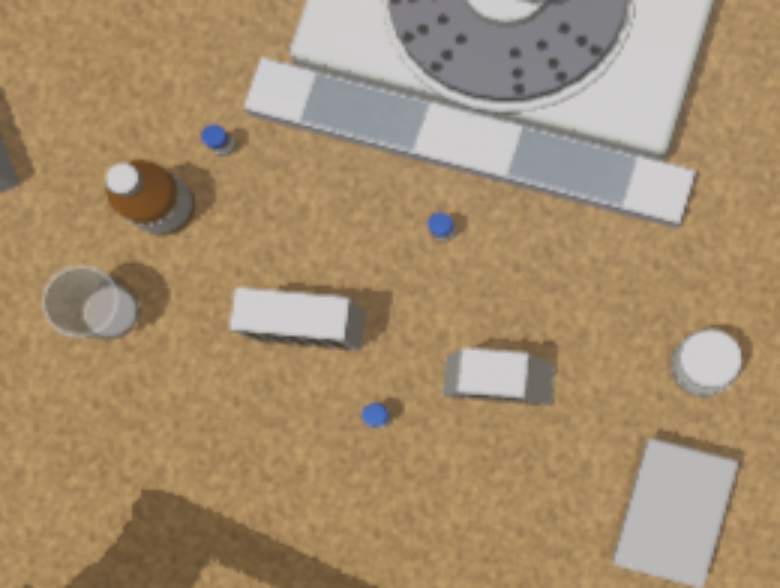

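View pics/scrop.png

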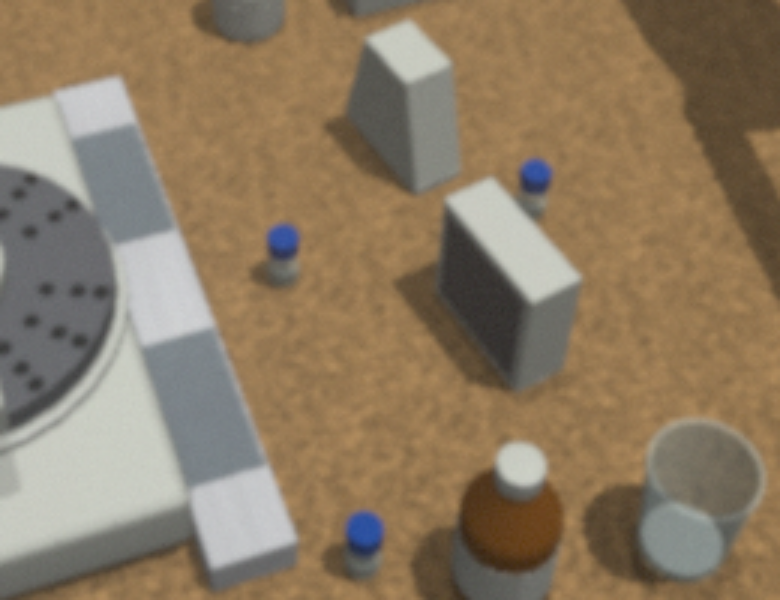

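>>> {"op": "carry_out", "data": {"plan": [[[25, -25, 0], [0, 0, 0.04], 0.6], [[25, -25, 0], [0, 0, 0.04], 0.6], [[25, -25, 0], [0, 0, 0.04], 0.6], [[25, -25, 0], [0, 0, 0.04], 0.6], [[25, -25, 0], [0, 0, 0.04], 0.6], [[25, -25, 0], [0, 0, 0], 0.6], [[25, -25, 0], [0, 0, 0], 0.6], [[25, -25, 0], [0, 0, 0], 0.6], [[25, -25, 0], [0, 0, 0], 0.6], [[25, -25, 0], [0, 0, 0], 0.6], [[25, -25, 0], [0, 0, 0], 0.6], [[0, 0, 0], [0, 0, 0], 0.6], [[0, 0, 0], [0, 0, 0], 0.6]]}}

```text
clock: 1.18
tool_pos: [452.7, 231.0, 225.2]
tool_rot: [0.051, 0.999, -0.003, -0.004]
wrist_force: [0.6, 0.7, 1.1]
gripper_width: 51.2
```

```bash
cat > st.py <<'E'
from h import *
from scipy.spatial.transform import Rotation as R
o=r.observe();M=R.from_quat(o['tool_rot']).as_matrix()
print(round(o['clock'],2),np.round(o['tool_pos'],1),'jaw',round(np.degrees(np.arctan2(M[1,1],M[0,1])),2),'z',np.round(M[:,2],3),'F',np.round(o['wrist_force'],1),round(o['gripper_width'],1))
E
python3 st.py
```

```text
1.18 [452.7 231.  225.2] jaw 84.13 z [-0.009 -0.007 -1.   ] F [0.6 0.7 1.1] 51.2
```

>>> {"op": "carry_out", "data": {"plan": [[[5, 6, -25], [0.007, -0.009, -0.014], 0.6], [[3, 4, -28], [0, 0, 0], 0.6], [[3, 4, -28], [0, 0, 0], 0.6], [[0, 0, -28], [0, 0, 0], 0.6], [[0, 0, -28], [0, 0, 0], 0.6], [[0, 0, 0], [0, 0, 0], 0.6]]}}

```text
clock: 1.68
tool_pos: [461.9, 248.6, 85.1]
tool_rot: [0.058, 0.998, 0.002, 0.003]
wrist_force: [-1.8, 0.3, -0.3]
gripper_width: 51.4
```

```bash
python3 st.py; python3 - <<'E'
from h import *
c=r.read_camera('scene');cv2.imwrite('pics/s1.png',cv2.resize(cv2.cvtColor(c['pixels'][170:390,230:480],cv2.COLOR_RGB2BGR),None,fx=2.7,fy=2.7))
E
```

```text
1.68 [461.9 248.6  85.1] jaw 83.34 z [ 0.005  0.003 -1.   ] F [-1.8  0.3 -0.3] 51.4
```

View pics/s1.png

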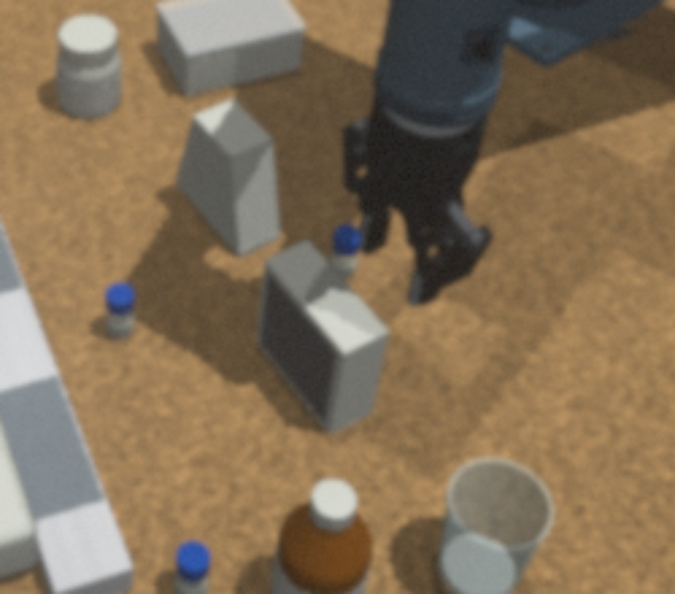

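The fingers stand behind the upper half of the rack, around (420,270) in the crop, and nothing is touching yet. I'll advance at the height of the rack's top part.

>>> {"op": "carry_out", "data": {"plan": [[[6, -3, -4], [-0.003, 0.005, 0], 0.6], [[6, -2, -3], [0, 0, 0], 0.6], [[6, -1, 0], [0, 0, 0], 0.6], [[6, -1, 0], [0, 0, 0], 0.6], [[5, -1, 0], [0, 0, 0], 0.6], [[5, -1, 0], [0, 0, 0], 0.6], [[5, -1, 0], [0, 0, 0], 0.6], [[5, -1, 0], [0, 0, 0], 0.6]]}}

```text
clock: 2.4
tool_pos: [515.5, 239.9, 88.9]
tool_rot: [0.057, 0.998, 0.003, 0.007]
wrist_force: [-0.4, 0.5, -0.8]
gripper_width: 51.2
```

```bash
python3 st.py; python3 - <<'E'
from h import *
c=r.read_camera('scene');cv2.imwrite('pics/s2.png',cv2.resize(cv2.cvtColor(c['pixels'][170:390,230:480],cv2.COLOR_RGB2BGR),None,fx=2.7,fy=2.7))
E
```

```text
2.4 [515.5 239.9  88.9] jaw 83.49 z [ 0.015  0.004 -1.   ] F [-0.4  0.5 -0.8] 51.2
```

View pics/s2.png

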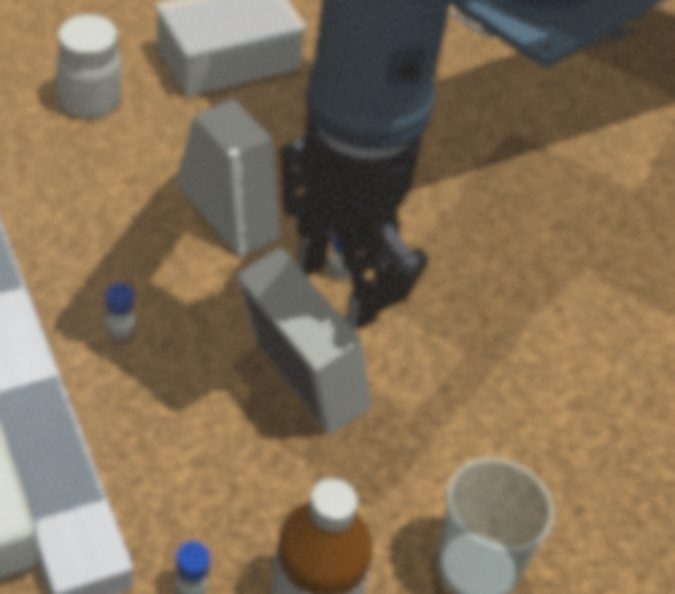

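The rack is pivoting cleanly about its far bottom edge (tilt about 12°). I continue past the balance point, correcting the height drift as I go.

>>> {"op": "carry_out", "data": {"plan": [[[5, -1, -2], [-0.004, 0.015, 0], 0.6], [[5, -1, -2], [0, 0, 0], 0.6], [[5, -1, -2], [0, 0, 0], 0.6], [[4, 0, -1], [0, 0, 0], 0.6], [[4, 0, -1], [0, 0, 0], 0.6]]}}

```text
clock: 2.87
tool_pos: [541.6, 236.0, 80.7]
tool_rot: [0.057, 0.998, 0.0, 0.001]
wrist_force: [-0.2, -1.2, 0.7]
gripper_width: 51.1
```

```bash
python3 st.py; python3 - <<'E'
from h import *
c=r.read_camera('scene');cv2.imwrite('pics/s3.png',cv2.resize(cv2.cvtColor(c['pixels'][170:390,230:480],cv2.COLOR_RGB2BGR),None,fx=2.7,fy=2.7))
E
```

```text
2.87 [541.6 236.   80.7] jaw 83.43 z [ 0.002  0.001 -1.   ] F [-0.2 -1.2  0.7] 51.1
```

View pics/s3.png

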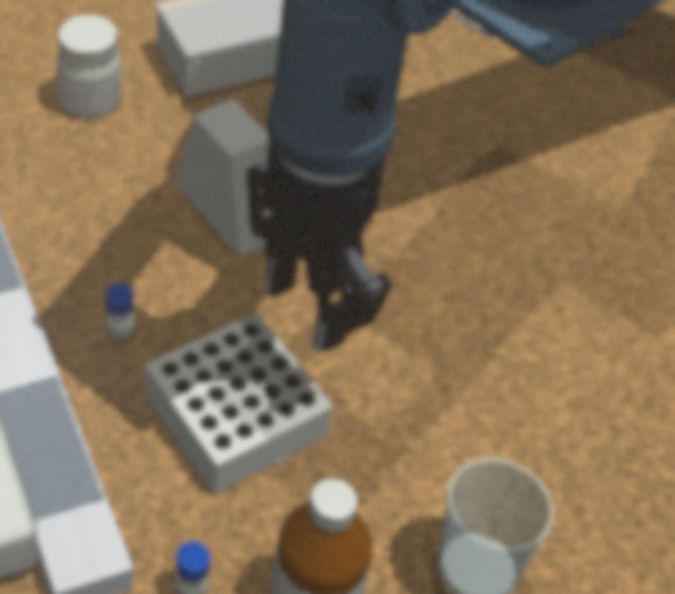

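The rack lies flat, holes up, at about (235,400) in the crop. I back the arm off and measure it.

>>> {"op": "carry_out", "data": {"plan": [[[-20, 2, 10], [0, 0, 0], 0.6], [[-25, 3, 10], [0, 0, 0], 0.6], [[-25, 3, 0], [0, 0, 0], 0.6], [[-15, 2, 0], [0, 0, 0], 0.6], [[0, 0, 0], [0, 0, 0], 0.6]]}}

```text
clock: 3.33
tool_pos: [455.3, 245.3, 99.6]
tool_rot: [0.059, 0.998, 0.0, 0.001]
wrist_force: [-0.1, 0.7, -0.1]
gripper_width: 51.0
```

```bash
python3 st.py; cat > meas.py <<'E'
from h import *
import sys
k=sys.argv[1]
out={}
for n in('top','scene'):
    c=r.read_camera(n);save(c,f'{n}_{k}.png');P=cloud(c).reshape(-1,3)
    Q=P[(P[:,2]>34)&(P[:,2]<48)&(P[:,0]>500)&(P[:,0]<740)&(P[:,1]>150)&(P[:,1]<310)]
    Q=Q[((Q[:,:2]-[615,111])**2).sum(1)>900]
    b=cv2.minAreaRect(Q[:,:2].astype(np.float32));print(n,'rack',len(Q),np.round(b[0],1),np.round(b[1],1),round(b[2],2),'z',round(np.median(Q[:,2]),1));bp=cv2.boxPoints(b);print(np.round(bp,1).tolist())
    S=P[(P[:,2]>25)&(P[:,2]<34)]
    # step front face: fit front edge of step-top points
    nx=np.array([.963,-.271]);ty=np.array([.271,.963])
    d=S[:,:2]@nx;t=S[:,:2]@ty;a=(d>600)&(d<680)&(t>75)&(t<470)
    pts=[]
    for lo in np.arange(75,470,15):
        m=a&(t>=lo)&(t<lo+15)
        if m.sum()>3: pts.append((lo+7.5,np.percentile(d[m],5)))
    pts=np.array(pts)
    g=np.abs(pts[:,1]-np.median(pts[:,1]))<15
    p=np.polyfit(pts[g,0],pts[g,1],1);print(' step front d=',np.round(p,4),'res',np.round(np.std(pts[g,1]-np.polyval(p,pts[g,0])),2))
    print(' step yaw',round(90-np.degrees(np.arctan2(.271,.963))+np.degrees(np.arctan(-p[0])),2))
    for q in bp: print('  corner gap',round(np.polyval(p,q@ty)-q@nx,1),'t',round(q@ty,1))
E
python3 meas.py a
```

```text
3.33 [455.3 245.3  99.6] jaw 83.29 z [ 0.001  0.    -1.   ] F [-0.1  0.7 -0.1] 51.0
top rack 1402 [644.2 235.6] [157.8 198.8] 85.1 z 41.1
[[538.4000244140625, 165.5], [736.4000244140625, 148.5], [749.9000244140625, 305.70001220703125], [551.9000244140625, 322.70001220703125]]
 step front d= [2.460000e-02 6.213159e+02] res 0.71
 step yaw 72.87
  corner gap 155.2 t 305.3
  corner gap -39.2 t 342.6
  corner gap -5.7 t 497.6
  corner gap 188.6 t 460.3
scene rack 2232 [640.2 219.1] [116.2 201.6] 82.23 z 40.7
[[532.4000244140625, 175.1999969482422], [732.2000122070312, 147.89999389648438], [747.9000244140625, 263.1000061035156], [548.0999755859375, 290.29998779296875]]
 step front d= [2.650000e-02 6.186774e+02] res 0.38
 step yaw 72.77
  corner gap 161.7 t 313.0
  corner gap -37.3 t 340.9
  corner gap -18.2 t 456.0
  corner gap 180.9 t 428.1
```

```bash
python3 - <<'E'
import cv2
i=cv2.imread('pics/top_a.png');cv2.imwrite('pics/top_ac.png',cv2.resize(i[90:290,100:360],None,fx=3,fy=3))
E
```

```text
(no output)
```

View pics/top_ac.png

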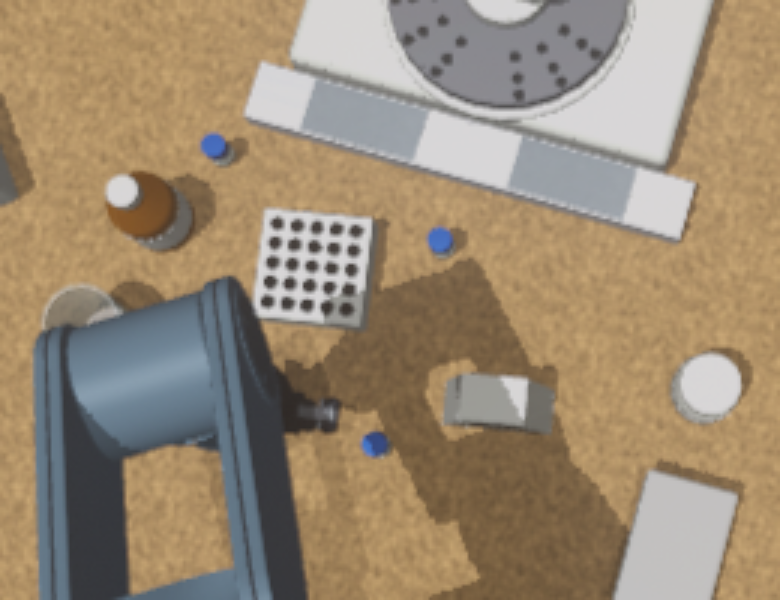

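The top view shows the rack flat, around crop (315,268), clear of the vials and the bottle. The step is yawed 72.8°. I tighten the rack segmentation, since the last one took in machine points.

```bash
sed -i 's/^    b=cv2.minAreaRect/    Q=Q[Q[:,:2]@[.955,-.296]<FD]\n    b=cv2.minAreaRect/; s/^k=sys.argv\[1\]/k=sys.argv[1];FD=float(sys.argv[2])/; s/nx=np.array(\[.963,-.271\]);ty=np.array(\[.271,.963\])/nx=np.array([.9553,-.2957]);ty=np.array([.2957,.9553])/; s/d>600)&(d<680)&(t>75)&(t<470)/d>590)\&(d<670)\&(t>90)\&(t<485)/; s/np.arange(75,470,15)/np.arange(90,485,15)/; s/np.arctan2(.271,.963)/np.arctan2(.2957,.9553)/' meas.py; python3 meas.py b 612
```

```text
top rack 1330 [625.9 247.6] [143.5 158.5] 83.43 z 41.0
[[538.9000244140625, 185.39999389648438], [696.4000244140625, 167.1999969482422], [712.7999877929688, 309.79998779296875], [555.4000244140625, 328.0]]
 step front d= [-2.400000e-03  6.211591e+02] res 0.56
 step yaw 72.94
  corner gap 160.3 t 336.4
  corner gap 4.5 t 365.7
  corner gap 30.6 t 506.8
  corner gap 186.5 t 477.5
scene rack 2206 [592.3 232.2] [101.9 101.9] 83.3 z 40.6
[[535.7000122070312, 187.60000610351562], [636.9000244140625, 175.6999969482422], [648.7999877929688, 276.8999938964844], [547.5999755859375, 288.79998779296875]]
 step front d= [-4.00000e-04  6.18397e+02] res 0.46
 step yaw 72.82
  corner gap 161.9 t 337.6
  corner gap 61.8 t 356.1
  corner gap 80.3 t 456.4
  corner gap 180.5 t 437.8
```

Rack centre is (592,232) at yaw 83.3°, and the leading corners stand 62 and 80 mm from the step. I set the jaw line parallel to the step, so pushing with both fingers squares the rack first.

>>> {"op": "carry_out", "data": {"plan": [[[12, 3, -5], [0, 0, -0.06], 0.75], [[12, 3, -5], [0, 0, -0.06], 0.75], [[12, 3, -5], [0, 0, -0.06], 0.75], [[6, 2, -5], [0, 0, 0], 0.75], [[0, 0, -15], [0, 0, 0], 0.75], [[0, 0, 0], [0, 0, 0], 0.75]]}}

```text
clock: 4.03
tool_pos: [510.6, 255.7, 63.4]
tool_rot: [0.152, 0.988, 0.001, 0.005]
wrist_force: [-0.6, -0.2, -0.8]
gripper_width: 63.9
```

```bash
python3 st.py
```

```text
4.03 [510.6 255.7  63.4] jaw 72.47 z [ 0.01   0.001 -1.   ] F [-0.6 -0.2 -0.8] 63.9
```

>>> {"op": "carry_out", "data": {"plan": [[[-5, 1, -15], [-0.001, 0.01, 0.007], 0.75], [[-3, 1, -15], [0, 0, 0], 0.75], [[0, 0, -12], [0, 0, 0], 0.75], [[0, 0, -8], [0, 0, 0], 0.75], [[0, 0, 0], [0, 0, 0], 0.75]]}}

```text
clock: 4.45
tool_pos: [502.3, 257.2, 9.3]
tool_rot: [0.146, 0.989, -0.0, -0.001]
wrist_force: [-0.2, -0.6, -0.0]
gripper_width: 63.9
```

```bash
python3 st.py; python3 - <<'E'
from h import *
c=r.read_camera('scene');cv2.imwrite('pics/s4.png',cv2.resize(cv2.cvtColor(c['pixels'][170:390,230:480],cv2.COLOR_RGB2BGR),None,fx=2.7,fy=2.7))
E
```

```text
4.45 [502.3 257.2   9.3] jaw 73.19 z [-0.002 -0.001 -1.   ] F [-0.2 -0.6 -0. ] 63.9
```

View pics/s4.png

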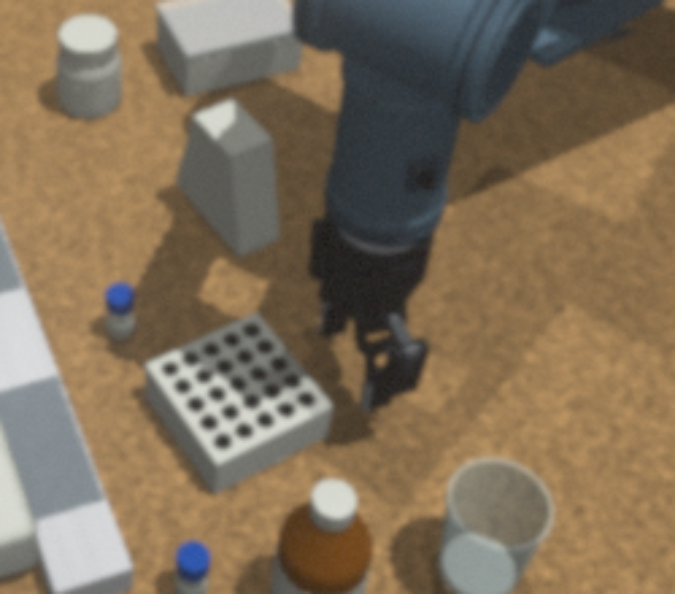

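The fingers sit low behind the trailing side, pointing at the rack. I push along the step normal.

>>> {"op": "carry_out", "data": {"plan": [[[6, -2, 0], [0, 0, -0.005], 0.75], [[6, -2, 0], [0, 0, 0], 0.75], [[5, -1.5, 0], [0, 0, 0], 0.75], [[5, -1.5, 0], [0, 0, 0], 0.75], [[5, -1.5, 0], [0, 0, 0], 0.75], [[5, -1.5, 0], [0, 0, 0], 0.75], [[5, -1.5, 0], [0, 0, 0], 0.75], [[5, -1.5, 0], [0, 0, 0], 0.75], [[5, -1.5, 0], [0, 0, 0], 0.75], [[0, 0, 0], [0, 0, 0], 0.75]]}}

```text
clock: 5.33
tool_pos: [556.9, 241.7, 13.3]
tool_rot: [0.149, 0.989, 0.001, 0.001]
wrist_force: [-0.5, 0.3, 0.3]
gripper_width: 64.1
```

```bash
python3 st.py; python3 meas.py c 612; python3 - <<'E'
import cv2
i=cv2.imread('pics/scene_c.png');cv2.imwrite('pics/s5.png',cv2.resize(i[170:390,200:450],None,fx=2.7,fy=2.7))
E
```

```text
5.33 [556.9 241.7  13.3] jaw 72.92 z [ 0.003  0.001 -1.   ] F [-0.5  0.3  0.3] 64.1
top rack 854 [630.4 246.2] [173.5  96.3] 68.66 z 40.8
[[554.0, 183.0], [643.7000122070312, 147.89999389648438], [706.7999877929688, 309.5], [617.0999755859375, 344.5]]
 step front d= [-3.000000e-04  6.208281e+02] res 0.58
 step yaw 72.82
  corner gap 145.6 t 338.6
  corner gap 49.5 t 331.6
  corner gap 37.0 t 504.6
  corner gap 133.1 t 511.6
scene rack 2282 [602.2 223.3] [105.7 119.6] 72.5 z 40.6
[[529.2999877929688, 190.89999389648438], [643.2999877929688, 155.0], [675.0999755859375, 255.6999969482422], [561.0, 291.70001220703125]]
 step front d= [1.200000e-03 6.180621e+02] res 0.49
 step yaw 72.73
  corner gap 169.3 t 338.9
  corner gap 49.8 t 338.3
  corner gap 49.3 t 443.9
  corner gap 168.9 t 444.5
```

View pics/s5.png

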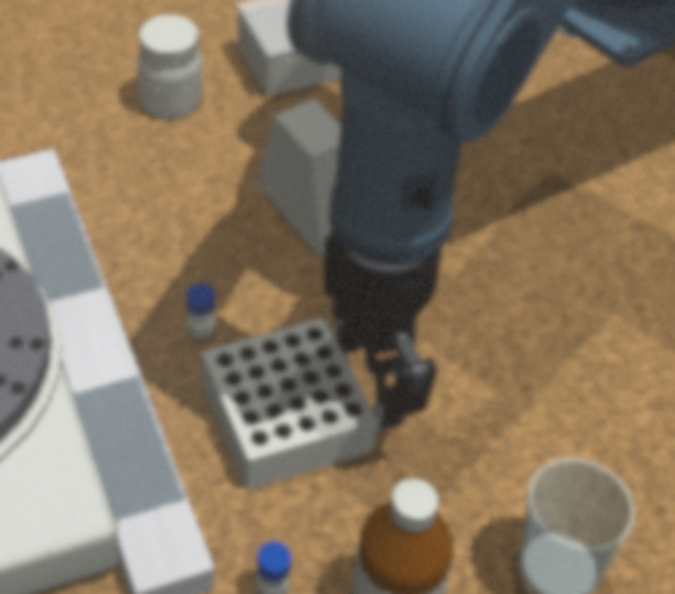

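The rack is square to the step (leading corners at 49.8 and 49.3 mm) and both fingers are on it. I carry on.

>>> {"op": "carry_out", "data": {"plan": [[[5, -1.5, -1], [0, 0, 0], 0.75], [[5, -1.5, -1], [0, 0, 0], 0.75], [[5, -1.5, -1], [0, 0, 0], 0.75], [[5, -1.5, -1], [0, 0, 0], 0.75], [[5, -1.5, -1], [0, 0, 0], 0.75], [[5, -1.5, -1], [0, 0, 0], 0.75], [[3, -1, 0], [0, 0, 0], 0.75], [[0, 0, 0], [0, 0, 0], 0.75]]}}

```text
clock: 6.1
tool_pos: [590.2, 231.4, 6.3]
tool_rot: [0.148, 0.989, 0.0, -0.001]
wrist_force: [-1.4, 0.9, 1.0]
gripper_width: 64.2
```

```bash
python3 st.py; python3 meas.py d 617; python3 - <<'E'
import cv2
i=cv2.imread('pics/scene_d.png');cv2.imwrite('pics/s6.png',cv2.resize(i[170:390,200:450],None,fx=2.7,fy=2.7))
E
```

```text
6.1 [590.2 231.4   6.3] jaw 72.97 z [-0.001  0.001 -1.   ] F [-1.4  0.9  1. ] 64.2
top rack 748 [641.5 181. ] [136.3  70.8] 9.64 z 41.0
[[568.4000244140625, 204.5], [580.2999877929688, 134.6999969482422], [714.7000122070312, 157.5], [702.7999877929688, 227.39999389648438]]
 step front d= [5.700000e-03 6.193773e+02] res 1.73
 step yaw 72.48
  corner gap 138.9 t 363.5
  corner gap 106.6 t 300.3
  corner gap -14.7 t 361.8
  corner gap 17.6 t 425.0
scene rack 2308 [644.6 209.4] [103.7 125.4] 72.26 z 40.8
[[569.0999755859375, 179.10000610351562], [688.5999755859375, 140.89999389648438], [720.2000122070312, 239.6999969482422], [600.7000122070312, 277.8999938964844]]
 step front d= [-2.900000e-03  6.186857e+02] res 0.73
 step yaw 72.97
  corner gap 127.0 t 339.4
  corner gap 1.6 t 338.2
  corner gap 0.3 t 441.9
  corner gap 125.7 t 443.1
```

View pics/s6.png

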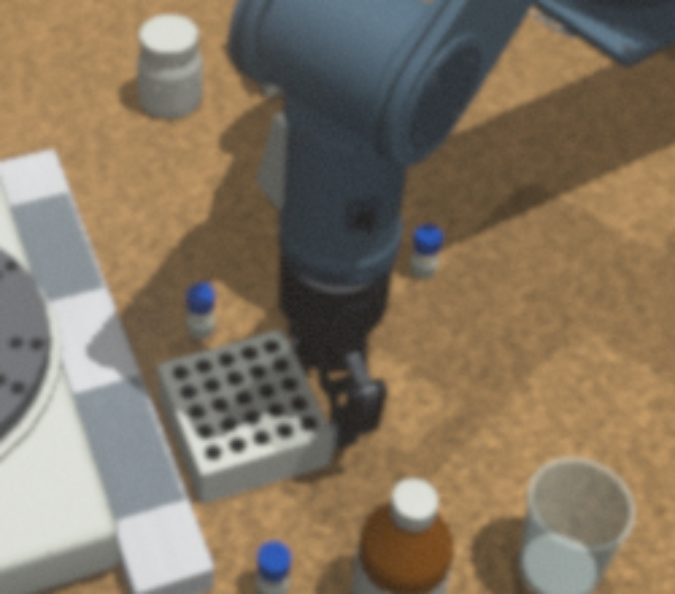

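A gap of about 10 mm remains in the picture. My fit was clipped by its cut-off, so I don't trust its 1 mm. I advance slowly and watch the force.

>>> {"op": "carry_out", "data": {"plan": [[[2, -0.6, 0.5], [0, 0, -0.001], 0.75], [[2, -0.6, 0.5], [0, 0, 0], 0.75], [[2, -0.6, 0.5], [0, 0, 0], 0.75], [[0, 0, 0], [0, 0, 0], 0.75]]}}

```text
clock: 6.53
tool_pos: [595.7, 229.5, 7.4]
tool_rot: [0.148, 0.989, 0.0, -0.001]
wrist_force: [0.0, 0.2, -0.3]
gripper_width: 64.0
```

```bash
python3 st.py
```

```text
6.53 [595.7 229.5   7.4] jaw 72.94 z [-0.002  0.001 -1.   ] F [ 0.   0.2 -0.3] 64.0
```

>>> {"op": "carry_out", "data": {"plan": [[[2, -0.6, 0], [0, 0, 0], 0.75], [[2, -0.6, 0], [0, 0, 0], 0.75]]}}

```text
clock: 6.7
tool_pos: [599.4, 228.3, 7.5]
tool_rot: [0.148, 0.989, 0.0, -0.001]
wrist_force: [-1.3, 0.3, 0.1]
gripper_width: 64.2
```

>>> {"op": "carry_out", "data": {"plan": [[[2, -0.6, 0], [0, 0, 0], 0.75], [[1, -0.3, 0], [0, 0, 0], 0.75]]}}

```text
clock: 6.87
tool_pos: [601.7, 227.7, 7.5]
tool_rot: [0.148, 0.989, 0.0, -0.003]
wrist_force: [-6.6, 2.9, 3.9]
gripper_width: 64.1
```

```bash
python3 st.py; python3 - <<'E'
from h import *
c=r.read_camera('scene');cv2.imwrite('pics/s7.png',cv2.resize(cv2.cvtColor(c['pixels'][270:390,220:350],cv2.COLOR_RGB2BGR),None,fx=5,fy=5,interpolation=cv2.INTER_CUBIC))
E
```

```text
6.87 [601.7 227.7   7.5] jaw 72.95 z [-0.005  0.001 -1.   ] F [-6.6  2.9  3.9] 64.1
```

View pics/s7.png

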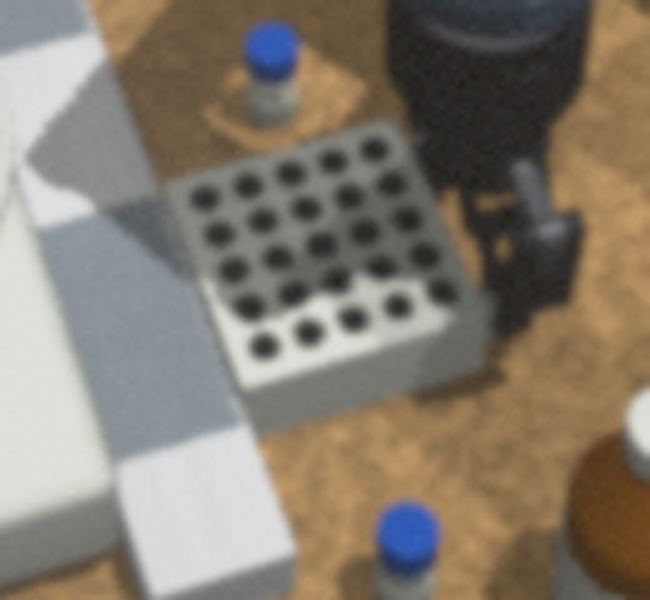

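Contact: the force jumped to 7 N against about 1 N while sliding, at the predicted TCP position, and the picture shows no gap. One small seating push, then retreat.

>>> {"op": "carry_out", "data": {"plan": [[[2, -0.6, 0], [0, 0, 0], 0.75], [[2, -0.6, 0], [0, 0, 0], 0.75]]}}

```text
clock: 7.08
tool_pos: [601.5, 227.7, 7.5]
tool_rot: [0.148, 0.989, -0.0, -0.007]
wrist_force: [-8.0, 2.4, 4.2]
gripper_width: 64.3
```

>>> {"op": "carry_out", "data": {"plan": [[[-4, 1.2, 0], [0, 0, 0], 0.75], [[-12, 4, 0], [0, 0, 0], 0.75], [[-15, 5, 0], [0, 0, 0], 0.75], [[-10, 3, 15], [0, 0, 0], 0.75], [[0, 0, 30], [0, 0, 0], 0.75], [[0, 0, 35], [0, 0, 0], 0.75], [[0, 0, 35], [0, 0, 0], 0.75], [[0, 0, 35], [0, 0, 0], 0.75], [[-20, 0, 30], [0, 0, 0], 0.75], [[-30, 0, 10], [0, 0, 0], 0.75], [[-30, 0, 0], [0, 0, 0], 0.75], [[-30, 0, 0], [0, 0, 0], 0.75], [[-30, 0, 0], [0, 0, 0], 0.75], [[-30, 0, 0], [0, 0, 0], 0.75], [[0, 0, 0], [0, 0, 0], 0.75]]}}

```text
clock: 8.33
tool_pos: [390.0, 238.3, 208.7]
tool_rot: [0.15, 0.989, 0.002, 0.006]
wrist_force: [0.0, 0.1, -0.1]
gripper_width: 64.2
```

```bash
python3 st.py; python3 - <<'E'
from h import *
nx=np.array([.9553,-.2957]);ty=np.array([.2957,.9553])
for n in('top','scene'):
    c=r.read_camera(n);save(c,n+'_f.png');P=cloud(c).reshape(-1,3);d=P[:,:2]@nx;t=P[:,:2]@ty;z=P[:,2]
    m=(z>36)&(z<46)&(d>500)&(d<630)&(t>320)&(t<465)
    b=cv2.minAreaRect(P[m,:2].astype(np.float32));print(n,np.round(b[0],1),np.round(b[1],1),round(b[2],2),np.round([[q@nx,q@ty] for q in cv2.boxPoints(b)],1).tolist(),'z',np.percentile(z[m],[5,50,95]).round(1))
    m2=(z>26)&(z<34)&(d>600)&(d<660)
    pp=[]
    for lo in list(range(100,325,15))+[455,468]:
        k=m2&(t>lo)&(t<lo+15)
        if k.sum()>3: pp.append((lo+7,np.percentile(d[k],5)))
    pp=np.array(pp);pp=pp[abs(pp[:,1]-np.median(pp[:,1]))<6];f=np.polyfit(pp[:,0],pp[:,1],1);print('step d at 343,443:',np.polyval(f,[343,443]).round(1))
i=cv2.imread('pics/scene_f.png');cv2.imwrite('pics/s8.png',cv2.resize(i[200:400,180:440],None,fx=3,fy=3,interpolation=cv2.INTER_CUBIC))
i=cv2.imread('pics/top_f.png');cv2.imwrite('pics/t8.png',cv2.resize(i[90:290,100:360],None,fx=3,fy=3,interpolation=cv2.INTER_CUBIC))
E
```

```text
8.33 [390.  238.3 208.7] jaw 72.8 z [ 0.013  0.002 -1.   ] F [ 0.   0.1 -0.1] 64.2
top [665.7 209.7] [118.3 111.3] 73.01 [[518.5, 337.8], [629.8, 338.2], [629.4, 456.5], [518.1, 456.1]] z [37.1 41.  44.6]
step d at 343,443: [620.3 620.2]
scene [655.4 205.6] [103.1 100.8] 72.71 [[514.8, 338.7], [615.7, 338.6], [615.8, 441.7], [515.0, 441.9]] z [38.  40.6 43.2]
step d at 343,443: [618.  618.2]
```

View pics/s8.png

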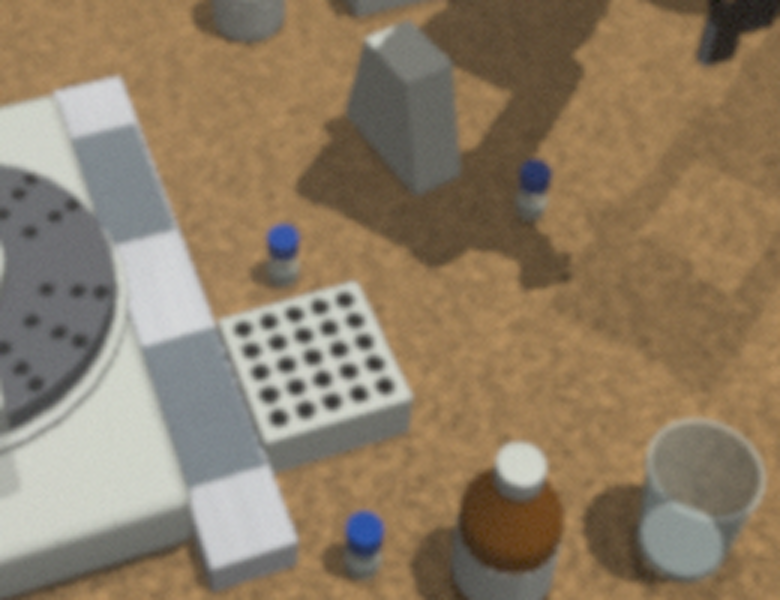

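View pics/t8.png

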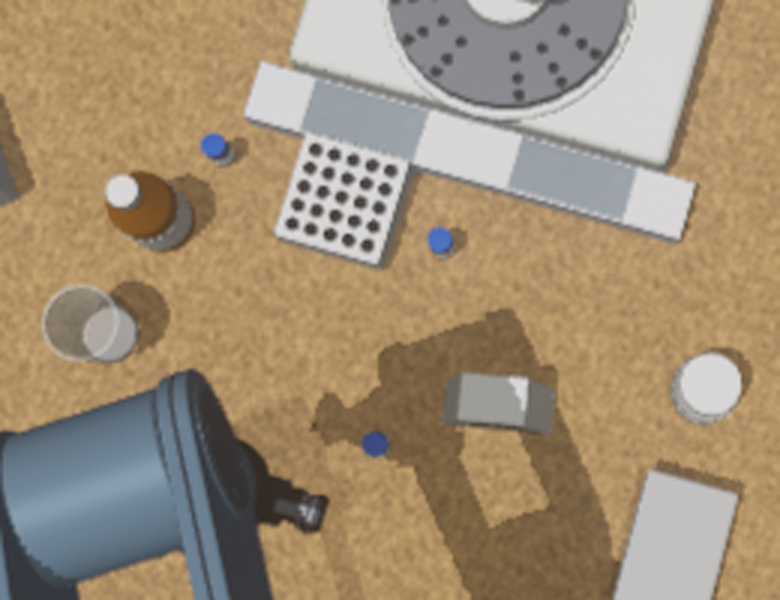

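Both views show the rack flat, holes up, against the step, with the wedge still standing and the vials in place. The scene camera puts the rack's leading side at d=615.8 mm and the step at 618 mm. My 5th percentile over a 55 mm deep step biases the step figure by about 2–3 mm, so I check that without the bias before handing in.

```bash
python3 - <<'E'
from h import *
nx=np.array([.9553,-.2957]);ty=np.array([.2957,.9553])
s0=dict(np.load('/tmp/scene0.npz'))
c=r.read_camera('scene')
for n,q in(('before',s0),('now',c)):
    P=cloud(q).reshape(-1,3);d=P[:,:2]@nx;t=P[:,:2]@ty;z=P[:,2]
    for a,b in((200,320),(345,390),(390,438),(455,480)):
        k=(z>24)&(z<34)&(d>600)&(d<660)&(t>a)&(t<b)
        r_=(z>37)&(z<45)&(d>560)&(d<630)&(t>a)&(t<b)
        e=lambda x,p:np.round(np.percentile(x,p),1) if len(x)>5 else None
        print(n,a,b,'step front',e(d[k],[0.5,1,2]),'rack lead',e(d[r_],[98,99,99.5]))
cv2.imwrite('pics/z9.png',cv2.resize(cv2.cvtColor(c['pixels'][290:375,235:335],cv2.COLOR_RGB2BGR),None,fx=7,fy=7,interpolation=cv2.INTER_CUBIC))
E
```

```text
before 200 320 step front [615.5 615.8 616.3] rack lead [563. 563. 563.]
before 345 390 step front [615.6 615.9 616.4] rack lead None
before 390 438 step front [615.6 616.  616.7] rack lead None
before 455 480 step front [615.7 616.  616.7] rack lead None
now 200 320 step front [615.5 615.7 616.4] rack lead [563.5 563.5 563.5]
now 345 390 step front [614.9 615.  615.2] rack lead [614.9 615.3 615.5]
now 390 438 step front [615.1 615.1 615.3] rack lead [614.4 614.9 615.4]
now 455 480 step front [615.6 615.9 616.6] rack lead None
```

View pics/z9.png

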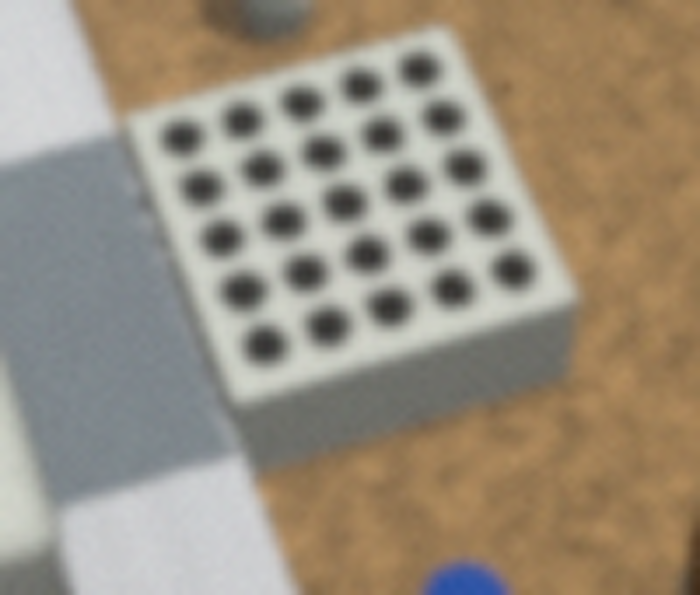

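The step front is at 615.5 mm and the rack's leading side at 615.4 mm over its whole width. The close-up shows no gap along the seam, so I hand in.

```bash
python3 -c "
from bench import r
print(r.finish_job())"
```

```text
the job is handed in; nothing more can be done
None
```

The square rack now lies flat with its holes up and its leading side flush against the loading step. The job was handed in at about 8.5 s on the robot's clock.

- **Tipping:** I pushed high on the hole face with two spread fingers until the rack pivoted over its far bottom edge and fell flat, and never lifted it.
- **Sliding:** I then pushed it from behind with the jaws parallel to the step, which first took out its roughly 10° skew and then slid it home. It stopped against the step, with about 8 N resisting the last push against about 1 N while sliding.
- **Last checks:** The rack's leading side and the step face agreed to within about 0.5 mm at both ends, inside the 2 mm calibration error. Rack and step yaw were both about 72.7–72.9°. The wedge, vials, bottle, jar, beaker and tip box look untouched, and the arm was clear of everything with about zero force.
- **Disagreements:** Two readings disagreed with this. One fit near the end was cut off by its own limit. An earlier check suggested a 2 mm gap, which came from a biased edge estimate and disappeared once I corrected it. The final top-camera rack outline was too large (118 x 111 mm), so the flushness figures rest on the scene camera.

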